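Bring the trip balance level

TASK

The pan with the tape measure hangs low on the trip balance: take the brass collar from that pan's post and seat it fully down on the other pan's post, on top of the collar already there. Then slide the steel poise (red fin) along the front bar until the balance comes to rest level by itself with nothing touching it. Leave the tape measure and the wood block on their pans, and work gently: never press, push or pinch any part of the balance with more than 25 N in all (a pinch counts both sides).

Things in the scene. Friction and masses are not known exactly. Their poses are not given: they have to be found in the camera images.
- balance: Grey trip balance, 270 mm wide, 150 mm deep, fixed to the bench. Origin: centre of its underside; x to its back, y along the beam to its left pan, z up. The beam pivots about x, 70 mm up. A link keeps both pans level, so where a thing stands in its pan does not matter. Pan floors are 85 mm up when level, 10 mm higher or lower at the stops. A white scale, 125 mm high, stands at the back.
- beam (a joint): Tilt of the beam, rad: 0 level, positive when the left (+y) pan is up; stops at -0.08 and 0.08. Damped; settles within 1 s. Off the stops it turns 0.07 rad per 10 mm of poise travel (poise toward the risen side lowers it); on a stop it shows only which side is heavy. Any touch on poise or pans holds or tips the beam, so it counts only untouched. Level is within 0.02.
- poise (a joint): Place of the poise along the front bar, m: 0 middle, positive toward the left (+y) pan; ends at -0.065 and 0.065. A 250 g steel saddle that drags on the bar with about 2.5 N of friction and stays where it is left.
- poise_fin (a point): Middle of the top of the poise's red fin. The fin is 20 mm in x, 16 mm along the bar (y) and stands 34 mm clear of the saddle beneath it (28 mm in x, 26 mm in y). The bar runs along the balance's y, 90 mm in front (-x) of the pivot. With the beam level the fin's top is 116 mm above the bench.
- post_left (a point): Foot of the left pan's post, on the pan floor, 170 mm left of the pivot; z up. The post is 13 mm thick and 40 mm tall, its top 7 mm tapered. The steel pan is 110 mm (x) by 150 mm (y) with 4 mm rims, its centre 130 mm left of the pivot.
- post_right (a point): Foot of the right pan's post, on the pan floor, 170 mm right of the pivot; post and pan mirror the left ones.
- seat_left (a point): Point on the left pan's floor, 95 mm left of the pivot, where the tape measure or the wood block stands.
- seat_right (a point): Point on the right pan's floor, 95 mm right of the pivot, where the tape measure or the wood block stands.
- collar1: Brass collar (ring), 38 mm outside, 16 mm bore, 14 mm high, about 97 g; starts on the left pan's post. Origin: centre of its underside.
- collar2: The same brass collar; starts on the right pan's post.
- tape: Black and red pocket tape measure standing on edge in one of the pans, 42 x 81 x 66 mm (81 mm along the balance's x), roughly 330 g, the exact mass unknown. Origin: centre of its underside. Its pan is the heavy one at the start.
- block: Pale wood offcut in the other pan, 60 x 90 x 22 mm (90 mm along the balance's x), roughly 70 g, the exact mass unknown. Origin: centre of its underside.
There are look-alikes about, which are no part of the job. There is more than one size of the tape; the job needs the larger. Leave any purple look-alike of the collar1 alone.

How it is judged (in metres and radians):
On the way:
1. both collars sit fully down on the post of the wood block's pan and are let go (((horizontal distance between tape and seat_left below 0.025 m and horizontal distance between block and seat_right below 0.025 m and z of tape in the frame of seat_left below 0.01 m and z of block in the frame of seat_right below 0.01 m and horizontal distance between each of collar1, collar2 and post_right below 0.004 m and z of collar1 in the frame of post_right between -0.003 and 0.018 m and z of collar2 in the frame of post_right between -0.003 and 0.018 m) or (horizontal distance between tape and seat_right below 0.025 m and horizontal distance between block and seat_left below 0.025 m and z of tape in the frame of seat_right below 0.01 m and z of block in the frame of seat_left below 0.01 m and horizontal distance between each of collar1, collar2 and post_left below 0.004 m and z of collar1 in the frame of post_left between -0.003 and 0.018 m and z of collar2 in the frame of post_left between -0.003 and 0.018 m)) and contact force between the fingers and collar1 below 0.1 N and contact force between the fingers and collar2 below 0.1 N), for 0.2 s.
At the end, for the whole second after the job is handed in: Both collars are stacked fully down on the post of the pan with the wood block (centres within 4 mm of the post), tape measure and block still stand within 25 mm of their places on their own pans, and the beam rests, still, within 0.02 rad of level (((horizontal distance between tape and seat_left below 0.025 m and horizontal distance between block and seat_right below 0.025 m and z of tape in the frame of seat_left below 0.01 m and z of block in the frame of seat_right below 0.01 m and horizontal distance between each of collar1, collar2 and post_right below 0.004 m and z of collar1 in the frame of post_right between -0.003 and 0.018 m and z of collar2 in the frame of post_right between -0.003 and 0.018 m) or (horizontal distance between tape and seat_right below 0.025 m and horizontal distance between block and seat_left below 0.025 m and z of tape in the frame of seat_right below 0.01 m and z of block in the frame of seat_left below 0.01 m and horizontal distance between each of collar1, collar2 and post_left below 0.004 m and z of collar1 in the frame of post_left between -0.003 and 0.018 m and z of collar2 in the frame of post_left between -0.003 and 0.018 m)) and value of joint beam between -0.02 and 0.02 rad and velocity of joint beam between -0.02 and 0.02 rad/s); the robot touches nothing.
It fails at once if any part of the balance pressed, pushed or pinched with more than 25 N in all, by the robot or by a collar it holds (contact force between any of the fingers, the arm, collar1, collar2 and balance above 25 N).
It also fails if it takes over 72 s, if anything falls off the work surface, if the arm or the gripper's body presses on something with over 40 N, if the wrist force passes 120 N, or if a joint passes its speed limit or range.

ROBOT

A 6-joint arm with a two-finger parallel gripper is mounted at the origin on the work surface; the furniture and walls round the work are solid. World frame = base frame: x ahead of the robot, y to its left, z up, the work surface at z = 0. Lengths are in m, angles in degrees, forces in N, time in s.
With the tool pointing down it reaches from about 0.375 to 0.9 m from the base axis. Payload 3.1 kg.
Tool frame: the origin (TCP) lies at the very end of the fingers, on their centre line; the grasp point (between the pads) lies 19 mm behind it; z points along the fingers, y is the line along which they close (so a half turn about z gives the same grasp; the last joint's range is limited). The gripper opens to 87 mm and grips with 3 to 60 N. Pads are 19 mm wide; open, the fingers measure 117 mm over their backs; the gripper's body (75 mm by 190 mm) begins 51 mm behind the grasp point.
Start: joints at [64.658, 30.224, 82.088, -0, 67.689, -10.227], TCP at [0.163, 0.603, 0.223] pointing down, gripper open.
Joint ranges: [-176.69, 176.69], [-43.24, 126.21], [12.49, 139.97], [-82, 262], [0, 151.66], [-163.58, 163.58]. Speed limits (degrees/s): [159.86, 159.86, 180, 180, 180, 180].

INTERFACE

Orientations are given as a 3x3 rotation matrix whose columns are the frame's x, y, z axes.
In Python, from rig import bot gives the robot as it stands.
- The arm moves only by the tool move_arm, never from a script. Its argument "increments" is a list of rows, each an object with "xyz": the shift along the tool's x, y, z in mm, a list of three; "roll": the turn about the tool's z in rad; "grip": the opening in per cent of the stroke, from 0 (shut) to 100 (fully open). A call has 1 to 5 rows; each row shifts and turns the commanded pose from where the row before left it, along the tool's axes as they then stand; what a row does not reach is not made up. A row lasts 1/12 s, in which the tool goes at most 41.7 mm and 7.16 degrees, less where a joint would pass 70% of its speed; a pose out of reach is approached as far as the arm can. A call is refused whole if a number of a shift passes 41.7 or a number of a turn 0.125, either way. A call with a gripper value outside its range is refused whole. The fingers move at their own pace and stop on an object; the grip force is fixed at half the most. Time passes only in rows, so rows that do not move let the fingers close. It gives the time, the measured TCP pose, the force, the opening and the grip force at its end, in the units of the state.
- bot.read_state(): the state, without advancing time (a new reading comes with each control period).
- bot.capture(name): name is "side" or "top"; returns (picture, depth): 384x512x3 uint8, red, green, blue; 384x512 float32, m along the optical axis (not along the pixel's ray), 0 where there is no reading.
- bot.camera_model(name): a dict with "intrinsics" (3x3 intrinsics, pixels), "rvec" (rotation vector, rad) and "tvec" (3), from world to camera coordinates, as OpenCV has them. Camera axes: x right, y down, z forward; pixel columns grow to the right and rows downward; lengths in m; the calibration is good to about 2 mm. A picture is of the moment at which its call begins. camera_model takes no time and is no camera call.
- bot.hand_in(): hands the job in; it is judged then, once.
Trained networks look in the newest picture that a camera, given by its name, has taken for a name from the list of things; names that differ only in an ending like _2 or _b are one class to them, and where a whole thing is asked for, a point or a joint stands for the part that bears it (a point fixed in the world has none). Each returns a list of dicts, best first, with "conf" (0 to 1); they miss things now and then, are a little off and sometimes report something else, mostly with a low value. They report only what shows in the picture. A call takes as long as a camera call. They do not tell look-alikes from the thing itself.
- bot.spot_in(label, camera): "at" ([x, y, z] in m, in the coordinates of the camera as it stood for that picture, good to about 4 mm: the middle of the surface that is visible of it).
- bot.trace(label, camera): "mask" (384x512 bool, what is visible of it).
The state is a dict: "time_s": time; "joint_positions": joint angles; "qvel": joint speeds; "tau": joint torques, N m; "position": TCP position; "tcp_rot": TCP orientation; "force": force on the tool from outside, world axes, zero at the start; "moment": the same for the moment, N m; "opening": opening from 0.0 (shut) to 1.0 (fully open); "grasp_force": force on a finger pad.
Only numpy, scipy, OpenCV 4.12 (cv2) and the standard library are available. Lean on these libraries where they do the work, as an engineer would, in place of code of your own. Each camera call takes 0.05 s, during which the arm holds its last target. There are 200 camera calls.

## Working session

There is one attempt and no reset: what is moved stays moved. The work goes in short steps, Python scripts to look and compute and a tool call to move; the robot and the scene stay as the last step left them, time stands still between calls to the robot, and variables do not carry over. Pictures are saved under pics/ and viewed, at most 10 in all, crops included, and the job is handed in when it is done.

Besides the shell and the picture viewer there is one more tool, called after ">>>" as name([rows], argument=value, ...), one row to a line, values as JSON. move_arm: Moves the arm, as the interface text tells. Its arguments: {"type":"object","properties":{"increments":{"type":"array"}},"required":["increments"]}

```bash
mkdir -p pics; cat > h.py <<'E'
import numpy as np, cv2
from rig import bot
def cam(n):
    m=bot.camera_model(n);R,_=cv2.Rodrigues(np.array(m["rvec"],float));return np.array(m["intrinsics"]),R,np.array(m["tvec"],float).ravel()
def w(n,p):
    K,R,t=cam(n);return R.T@(np.array(p)-t)
def cloud(n,d):
    K,R,t=cam(n);v,u=np.mgrid[:384,:512]
    P=np.stack([(u-K[0,2])/K[0,0]*d,(v-K[1,2])/K[1,1]*d,d],-1);return (P-t)@R
def px(n,p):
    K,R,t=cam(n);q=K@(R@np.array(p)+t);return q[:2]/q[2]
E
python3 - <<'E'
from h import *
for n in("top","side"):
    a,d=bot.capture(n);cv2.imwrite(f"pics/{n}0.png",a[:,:,::-1]);np.save(n+"d.npy",d)
    K,R,t=cam(n);print(n,(-R.T@t).round(3),R[2].round(2),K[0,0])
    for l in("balance","poise_fin","post_left","post_right","collar1","tape","block"):
        print(l,[(round(r["conf"],2),w(n,r["at"]).round(3).tolist(),px(n,w(n,r["at"])).round().tolist()) for r in bot.spot_in(l,n)])
a=cv2.hconcat([cv2.imread("pics/top0.png"),cv2.imread("pics/side0.png")])
cv2.imwrite("pics/both.png",cv2.resize(a,(800,300)))
E
```

```text
top [ 0.339 -0.065  1.084] [ 0.12  0.01 -0.99] 413.9904217102502
balance [(0.73, [0.504, -0.049, 0.075], [255.0, 170.0]), (0.68, [0.512, -0.04, 0.081], [252.0, 167.0])]
poise_fin [(0.43, [0.423, -0.069, 0.089], [264.0, 202.0]), (0.21, [0.488, 0.081, 0.079], [202.0, 177.0])]
post_left []
post_right [(0.9, [0.537, -0.204, 0.096], [319.0, 154.0])]
collar1 [(0.73, [0.545, -0.221, 0.113], [327.0, 149.0]), (0.63, [0.483, 0.107, 0.09], [191.0, 179.0]), (0.25, [0.54, -0.205, 0.095], [319.0, 153.0])]
tape [(0.81, [0.334, 0.095, 0.048], [199.0, 241.0]), (0.79, [0.488, 0.035, 0.139], [219.0, 173.0])]
block [(0.56, [0.527, -0.146, 0.116], [296.0, 157.0])]
side [ 0.058 -0.773  0.695] [ 0.39  0.72 -0.58] 472.70555269063266
balance [(0.58, [0.491, -0.086, 0.074], [282.0, 207.0])]
poise_fin [(0.6, [0.421, -0.073, 0.088], [251.0, 208.0])]
post_left [(0.96, [0.462, 0.055, 0.076], [242.0, 177.0])]
post_right [(0.75, [0.532, -0.217, 0.092], [334.0, 231.0]), (0.67, [0.495, -0.085, 0.074], [284.0, 206.0])]
collar1 [(0.76, [0.542, -0.225, 0.109], [341.0, 225.0]), (0.48, [0.331, -0.097, 0.017], [217.0, 253.0]), (0.46, [0.466, 0.108, 0.087], [233.0, 162.0])]
tape [(0.84, [0.328, 0.085, 0.039], [184.0, 197.0]), (0.8, [0.477, 0.021, 0.119], [254.0, 167.0])]
block [(0.57, [0.526, -0.156, 0.116], [315.0, 205.0])]
```

View pics/both.png

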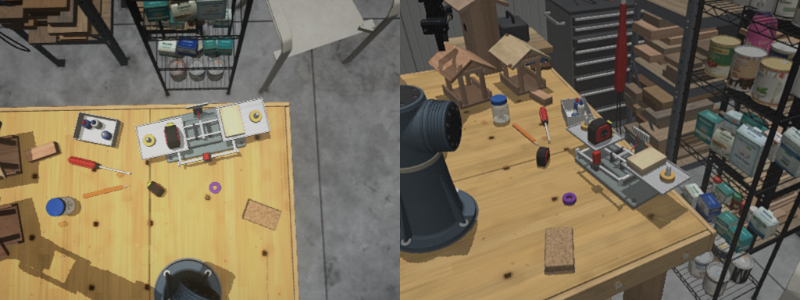

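The left pan (near [0.49, 0.04]) carries the larger tape. The small tape at top px (199,241) lies on the bench, and the purple ring at about (275,240) is the look-alike. I'll take an enlarged crop and refine the positions.

```bash
python3 - <<'E'
from h import *
a=cv2.imread("pics/top0.png")[120:220,165:355];b=cv2.imread("pics/side0.png")[130:270,205:375]
cv2.imwrite("pics/c.png",cv2.vconcat([cv2.resize(a,(570,300),interpolation=2),cv2.resize(b[:, :],(364,300),interpolation=2) if 0 else cv2.copyMakeBorder(cv2.resize(b,(364,300),interpolation=2),0,0,0,206,0)]))
for n in("top","side"):
    d=np.load(n+"d.npy");P=cloud(n,d);im=cv2.imread(f"pics/{n}0.png")
    hsv=cv2.cvtColor(im,cv2.COLOR_BGR2HSV)
    for nm,c in(("L",(.475,.108)),("R",(.543,-.223))):
        near=np.hypot(P[...,0]-c[0],P[...,1]-c[1])<.035
        m=near&(hsv[...,1]>110)&(hsv[...,0]>12)&(hsv[...,0]<30)&(P[...,2]>.06)&(P[...,2]<.15)
        q=P[m]
        if len(q): 
            zt=np.percentile(q[:,2],80);print(n,nm,len(q),"zq",np.percentile(q[:,2],[10,50,80,95]).round(4),"mid",((q.min(0)+q.max(0))/2).round(4),"ext",np.ptp(q,axis=0).round(4),"top mean",q[q[:,2]>zt-.006].mean(0).round(4))
        m2=near&(P[...,2]>.06)&(P[...,2]<.16)
        q=P[m2];q=q[np.argsort(-q[:,2])][:8];print("  highest",q.round(4).tolist()[:5])
    m=(np.hypot(P[...,0]-.42,P[...,1]+.07)<.04)&((hsv[...,0]<8)|(hsv[...,0]>172))&(hsv[...,1]>130)&(P[...,2]>.06)
    q=P[m];print(n,"fin",len(q),q.min(0).round(4),q.max(0).round(4),q[q[:,2]>q[:,2].max()-.006].mean(0).round(4))
    for l in("tape","block"):
        bot.capture(n)
        for r in bot.trace(l,n):
            q=P[r["mask"]&(d>0)];zt=np.percentile(q[:,2],90);t=q[abs(q[:,2]-zt)<.008]
            print(n,l,round(r["conf"],2),cv2.minAreaRect((t[:,:2]*1000).astype(np.float32)),zt.round(3))
E
```

```text
top L 121 zq [0.0876 0.0901 0.0918 0.0934] mid [0.4829 0.1088 0.0854] ext [0.0349 0.0322 0.0178] top mean [0.4821 0.108  0.0902]
  highest [[0.4814, 0.1073, 0.1181], [0.4815, 0.1098, 0.1174], [0.484, 0.1122, 0.1171], [0.484, 0.1099, 0.117], [0.4865, 0.1077, 0.1161]]
top R 124 zq [0.1086 0.1115 0.1129 0.1148] mid [ 0.549  -0.2217  0.1079] ext [0.0346 0.0351 0.0176] top mean [ 0.5472 -0.2208  0.1116]
  highest [[0.545, -0.2219, 0.139], [0.5451, -0.2196, 0.1385], [0.5525, -0.2201, 0.1376], [0.5478, -0.22, 0.137], [0.5503, -0.2178, 0.137]]
top fin 57 [ 0.4168 -0.0763  0.0813] [ 0.4357 -0.0594  0.1202] [ 0.4262 -0.0668  0.1176]
top tape 0.69 ((487.8775634765625, 35.34911346435547), (52.43399429321289, 38.29366683959961), 9.85275936126709) 0.143
top block 0.74 ((533.7268676757812, -146.75579833984375), (89.82231140136719, 60.278770446777344), 10.771660804748535) 0.121
side L 60 zq [0.0819 0.0871 0.0885 0.0892] mid [0.4791 0.1102 0.0833] ext [0.0326 0.0367 0.0128] top mean [0.4717 0.109  0.087 ]
  highest [[0.4789, 0.1093, 0.1156], [0.4813, 0.1142, 0.1151], [0.4829, 0.112, 0.1131], [0.4788, 0.1146, 0.1127], [0.4813, 0.1087, 0.1125]]
side R 165 zq [0.102  0.1081 0.1092 0.11  ] mid [ 0.5468 -0.2203  0.1047] ext [0.0369 0.037  0.0124] top mean [ 0.5435 -0.2241  0.1081]
  highest [[0.5438, -0.2216, 0.1362], [0.5463, -0.2184, 0.1355], [0.5482, -0.2191, 0.1354], [0.5483, -0.2222, 0.1351], [0.5415, -0.222, 0.1348]]
side fin 152 [ 0.4146 -0.0773  0.0844] [ 0.4354 -0.0574  0.117 ] [ 0.424  -0.0674  0.1139]
side tape 0.83 ((486.46905517578125, 35.091861724853516), (52.59756088256836, 38.92595672607422), 10.475523948669434) 0.139
side tape 0.8 ((326.6900329589844, 93.9903564453125), (39.10023498535156, 29.274381637573242), 51.27039337158203) 0.05
side block 0.91 ((531.1449584960938, -146.798828125), (92.77408599853516, 62.350074768066406), 11.605511665344238) 0.118
```

View pics/c.png

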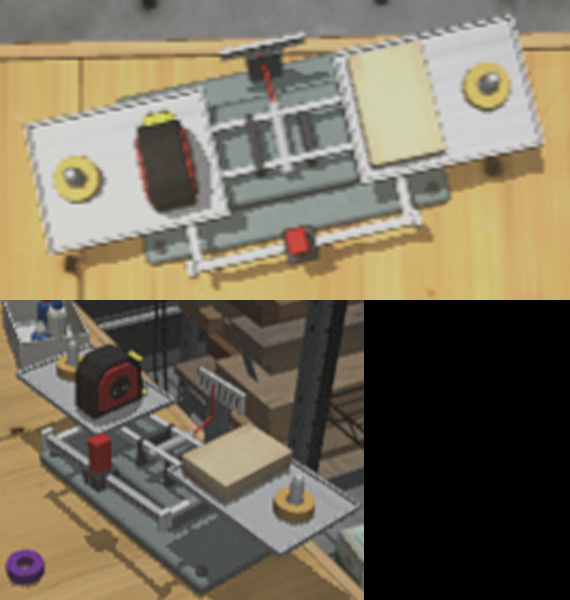

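```bash
python3 - <<'E'
from h import *
s=bot.read_state();print(s["time_s"],s["position"],np.round(s["tcp_rot"],3).tolist(),s["force"],s["opening"],s["joint_positions"])
yd=np.array([-.193,.981])
for n in("top","side"):
    d=np.load(n+"d.npy");P=cloud(n,d)
    C=[]
    for c,z in((np.array([.49,.07]),.077),(np.array([.539,-.18]),.097)):
        m=(np.abs((P[...,:2]-c)@yd)<.11)&(np.abs((P[...,:2]-c)@np.array([.981,.193]))<.08)&(np.abs(P[...,2]-z)<.008)
        k,lab,st,_=cv2.connectedComponentsWithStats(m.astype(np.uint8));i=1+st[1:,4].argmax()
        q=P[lab==i][:,:2]*1000;r=cv2.minAreaRect(q.astype(np.float32));C.append(np.array(r[0]));print(n,r,len(q),np.median(P[lab==i][:,2]))
    v=C[0]-C[1];print(np.linalg.norm(v),np.degrees(np.arctan2(-v[0],v[1])))
E
```

```text
1.2 [0.1629259  0.60336185 0.2225628 ] [[-0.965, 0.261, -0.0], [0.261, 0.965, 0.0], [0.0, 0.0, -1.0]] [-0.00998316  0.01855806 -0.48822908] 1.0023220256752745 [ 6.46579939e+01  3.02219842e+01  8.20880452e+01  7.91566391e-04
  6.76898822e+01 -1.02272959e+01]
top ((485.1298522949219, 52.29462432861328), (128.78839111328125, 187.0715789794922), 11.162761688232422) 2127 0.07656532093382708
top ((541.4017333984375, -182.2791748046875), (111.05854034423828, 150.87835693359375), 11.266983032226562) 1619 0.09781864709236054
241.22891999666695 13.489767483108716
side ((491.42974853515625, 56.055320739746094), (112.45075988769531, 192.57008361816406), 11.863205909729004) 1072 0.0745453775667303
side ((538.9765014648438, -180.71243286132812), (112.91351318359375, 152.54351806640625), 11.446486473083496) 1699 0.09533859211177183
241.49464354195464 11.354880496943712
```

```bash
python3 - <<'E'
from h import *
A=np.array([.163,.603]);B=np.array([.4815,.1105]);L=np.linalg.norm(B-A);u=(B-A)/L
for n in("top","side"):
    P=cloud(n,np.load(n+"d.npy")).reshape(-1,3);s=(P[:,:2]-A)@u;e=(P[:,:2]-A)@np.array([-u[1],u[0]])
    for a in np.arange(-.1,.65,.05):
        m=(abs(e)<.16)&(s>a)&(s<a+.05)&(P[:,2]<.6)
        print(n,round(a,2),m.sum(),P[m,2].max().round(3) if m.any() else None,end=' | ')
    print()
# moves in tool axes after full rotation: tool x,y at yaw 11.3
t=np.radians(11.3)
R0=np.array(bot.read_state()["tcp_rot"])
d=R0.T@np.array([*(B-A),.03]);print("delta in start tool frame mm",(d*1000).round(1))
E
```

```text
top -0.1 366 0.009 | top -0.05 916 0.007 | top 0.0 1465 0.044 | top 0.05 2791 0.16 | top 0.1 2465 0.041 | top 0.15 2313 0.152 | top 0.2 2290 0.096 | top 0.25 2720 0.095 | top 0.3 2344 0.034 | top 0.35 2376 0.054 | top 0.4 2341 0.052 | top 0.45 2352 0.074 | top 0.5 2279 0.083 | top 0.55 2254 0.118 | top 0.6 2180 0.145 | 
side -0.1 744 0.334 | side -0.05 1043 0.336 | side 0.0 1869 0.39 | side 0.05 2362 0.389 | side 0.1 761 0.188 | side 0.15 783 0.156 | side 0.2 1152 0.093 | side 0.25 1544 0.092 | side 0.3 1127 0.032 | side 0.35 1251 0.049 | side 0.4 1210 0.049 | side 0.45 1132 0.07 | side 0.5 1307 0.079 | side 0.55 1108 0.116 | side 0.6 1194 0.141 | 
delta in start tool frame mm [-435.9 -392.4  -30. ]
```

>>> move_arm([
  {"xyz":[-29,-26,0],"roll":0,"grip":100},
  {"xyz":[-29,-26,0],"roll":0,"grip":100},
  {"xyz":[-29,-26,0],"roll":0,"grip":100},
  {"xyz":[-29,-26,0],"roll":0,"grip":100},
  {"xyz":[-29,-26,0],"roll":0,"grip":100},
])

```text
time_s: 1.62
position: [0.2696, 0.4386, 0.2227]
tcp_rot: [[-0.966, 0.26, 0.0], [0.26, 0.966, 0.0], [-0.0, 0.0, -1.0]]
force: [0.6, -0.4, 0.3]
opening: 1.001
grasp_force: 0.0
```

>>> move_arm([
  {"xyz":[-29,-26,0],"roll":0,"grip":69},
  {"xyz":[-29,-26,0],"roll":0,"grip":69},
  {"xyz":[-29,-26,0],"roll":0,"grip":69},
  {"xyz":[-29,-26,0],"roll":0,"grip":69},
  {"xyz":[-29,-26,0],"roll":0,"grip":69},
])

```text
time_s: 2.03
position: [0.3759, 0.2752, 0.2229]
tcp_rot: [[-0.965, 0.261, 0.001], [0.261, 0.965, 0.0], [-0.001, 0.001, -1.0]]
force: [0.5, 1.0, 0.4]
opening: 0.734
grasp_force: 0.0
```

>>> move_arm([
  {"xyz":[-29,-26,0],"roll":0,"grip":69},
  {"xyz":[-29,-26,0],"roll":0,"grip":69},
  {"xyz":[-29,-26,0],"roll":0,"grip":69},
  {"xyz":[-29,-26,0],"roll":0,"grip":69},
  {"xyz":[-29,-26,0],"roll":0,"grip":69},
])

```text
time_s: 2.45
position: [0.4821, 0.1116, 0.2229]
tcp_rot: [[-0.965, 0.261, 0.001], [0.261, 0.965, 0.0], [-0.001, 0.0, -1.0]]
force: [1.9, 1.1, -0.1]
opening: 0.689
grasp_force: 0.0
```

>>> move_arm([
  {"xyz":[0,0,0],"roll":0.12,"grip":69},
  {"xyz":[0,0,0],"roll":0.12,"grip":69},
  {"xyz":[0,0,0],"roll":0.12,"grip":69},
  {"xyz":[0,0,0],"roll":0.12,"grip":69},
  {"xyz":[0,0,0],"roll":0.12,"grip":69},
])

```text
time_s: 2.87
position: [0.4813, 0.1132, 0.2226]
tcp_rot: [[-0.645, 0.765, 0.0], [0.765, 0.645, 0.0], [-0.0, 0.0, -1.0]]
force: [0.4, 0.9, 0.0]
opening: 0.69
grasp_force: 0.0
```

>>> move_arm([
  {"xyz":[0,0,0],"roll":0.12,"grip":69},
  {"xyz":[0,0,0],"roll":0.12,"grip":69},
  {"xyz":[0,0,0],"roll":0.12,"grip":69},
  {"xyz":[0,0,0],"roll":0.12,"grip":69},
  {"xyz":[0,0,0],"roll":0.03,"grip":69},
])

```text
time_s: 3.28
position: [0.4813, 0.1134, 0.2227]
tcp_rot: [[-0.191, 0.982, 0.0], [0.982, 0.191, 0.0], [-0.0, 0.0, -1.0]]
force: [-0.1, 0.0, 0.1]
opening: 0.689
grasp_force: 0.0
```

>>> move_arm([
  {"xyz":[-3,-0.5,30],"roll":0,"grip":69},
  {"xyz":[0,0,30],"roll":0,"grip":69},
  {"xyz":[0,0,30],"roll":0,"grip":69},
  {"xyz":[0,0,25],"roll":0,"grip":60},
  {"xyz":[0,0,15],"roll":0,"grip":60},
])

```text
time_s: 3.7
position: [0.4801, 0.1103, 0.0903]
tcp_rot: [[-0.196, 0.981, -0.003], [0.981, 0.196, -0.0], [0.001, -0.003, -1.0]]
force: [-0.7, 0.6, 0.1]
opening: 0.626
grasp_force: 0.0
```

>>> move_arm([
  {"xyz":[0,0,8],"roll":0,"grip":60},
  {"xyz":[0,0,3],"roll":0,"grip":60},
  {"xyz":[0,0,0],"roll":0,"grip":54},
  {"xyz":[0,0,0],"roll":0,"grip":54},
  {"xyz":[0,0,0],"roll":0,"grip":54},
])

```text
time_s: 4.12
position: [0.4823, 0.1104, 0.0827]
tcp_rot: [[-0.196, 0.981, 0.003], [0.981, 0.196, 0.0], [-0.0, 0.003, -1.0]]
force: [1.1, -0.5, 0.4]
opening: 0.549
grasp_force: 0.0
```

```bash
python3 - <<'E'
from h import *
s=bot.read_state();print(s["position"],s["force"],s["opening"])
a,_=bot.capture("side");b,_=bot.capture("top")
K=lambda i,r,f:cv2.resize(i[r[0]:r[1],r[2]:r[3],::-1],None,fx=f,fy=f,interpolation=2)
cv2.imwrite("pics/g1.png",cv2.hconcat([K(a,(100,220,180,300),4),K(b,(120,240,150,230),4)]))
E
```

```text
[0.48226272 0.11043014 0.0826543 ] [ 1.10219746 -0.49256733  0.35686479] 0.5493785965719957
```

View pics/g1.png

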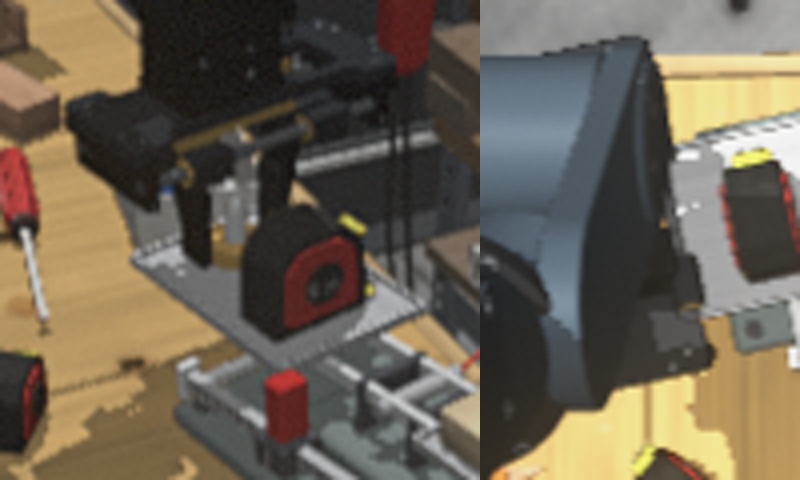

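The fingers straddle the collar (crop px ~(235,250), fingers at (200,230) and (275,180)). I'll close in small steps and watch the force.

>>> move_arm([
  {"xyz":[0,0,1],"roll":0,"grip":50},
  {"xyz":[0,0,0],"roll":0,"grip":50},
  {"xyz":[0,0,0],"roll":0,"grip":50},
])

```text
time_s: 4.47
position: [0.4814, 0.1104, 0.0808]
tcp_rot: [[-0.196, 0.981, 0.001], [0.981, 0.196, -0.0], [-0.0, 0.001, -1.0]]
force: [-0.4, 0.3, -0.1]
opening: 0.501
grasp_force: 0.0
```

>>> move_arm([
  {"xyz":[0,0,0],"roll":0,"grip":47.5},
  {"xyz":[0,0,0],"roll":0,"grip":47.5},
  {"xyz":[0,0,0],"roll":0,"grip":47.5},
])

```text
time_s: 4.72
position: [0.4818, 0.1104, 0.0806]
tcp_rot: [[-0.196, 0.981, 0.001], [0.981, 0.196, 0.0], [-0.0, 0.001, -1.0]]
force: [1.0, 0.1, 0.4]
opening: 0.481
grasp_force: 0.4
```

>>> move_arm([
  {"xyz":[0,0,0],"roll":0,"grip":46},
  {"xyz":[0,0,0],"roll":0,"grip":46},
])

```text
time_s: 4.88
position: [0.4817, 0.1104, 0.0806]
tcp_rot: [[-0.196, 0.981, 0.001], [0.981, 0.196, -0.0], [-0.0, 0.001, -1.0]]
force: [0.7, -0.1, -0.4]
opening: 0.466
grasp_force: 0.4
```

>>> move_arm([
  {"xyz":[0,0,0],"roll":0,"grip":45.3},
  {"xyz":[0,0,0],"roll":0,"grip":45.3},
])

```text
time_s: 5.05
position: [0.4815, 0.1104, 0.0806]
tcp_rot: [[-0.196, 0.981, 0.0], [0.981, 0.196, -0.0], [-0.0, 0.0, -1.0]]
force: [1.0, 0.2, 0.5]
opening: 0.453
grasp_force: 0.5
```

>>> move_arm([
  {"xyz":[0,0,0],"roll":0,"grip":44.6},
  {"xyz":[0,0,0],"roll":0,"grip":44.6},
])

```text
time_s: 5.22
position: [0.4817, 0.1104, 0.0806]
tcp_rot: [[-0.196, 0.981, 0.001], [0.981, 0.196, 0.0], [-0.0, 0.001, -1.0]]
force: [1.2, -0.0, 0.7]
opening: 0.45
grasp_force: 1.2
```

>>> move_arm([
  {"xyz":[0,0.5,0],"roll":0,"grip":44.6},
  {"xyz":[0,0,0],"roll":0,"grip":44.3},
  {"xyz":[0,0,0],"roll":0,"grip":44.3},
])

```text
time_s: 5.47
position: [0.4817, 0.1104, 0.0806]
tcp_rot: [[-0.196, 0.981, -0.0], [0.981, 0.196, -0.0], [-0.0, -0.0, -1.0]]
force: [0.2, -0.6, 1.8]
opening: 0.446
grasp_force: 3.0
```

>>> move_arm([
  {"xyz":[0,0,0],"roll":0,"grip":43.8},
  {"xyz":[0,0,0],"roll":0,"grip":43.8},
  {"xyz":[0,0,0],"roll":0,"grip":43.8},
])

```text
time_s: 5.72
position: [0.4818, 0.1105, 0.0806]
tcp_rot: [[-0.196, 0.981, 0.0], [0.981, 0.196, -0.0], [-0.0, 0.0, -1.0]]
force: [0.9, 0.4, 1.3]
opening: 0.442
grasp_force: 6.6
```

>>> move_arm([
  {"xyz":[0,0,0],"roll":0,"grip":42},
  {"xyz":[0,0,0],"roll":0,"grip":40},
])

```text
time_s: 5.88
position: [0.4818, 0.1105, 0.0806]
tcp_rot: [[-0.196, 0.981, 0.0], [0.981, 0.196, -0.0], [-0.0, 0.0, -1.0]]
force: [0.3, 0.6, 3.3]
opening: 0.427
grasp_force: 30.0
```

>>> move_arm([
  {"xyz":[0,0,0],"roll":0,"grip":35},
  {"xyz":[0,0,0],"roll":0,"grip":35},
  {"xyz":[0,0,0],"roll":0,"grip":35},
])

```text
time_s: 6.13
position: [0.4818, 0.1105, 0.0806]
tcp_rot: [[-0.196, 0.981, 0.0], [0.981, 0.196, -0.0], [-0.0, 0.0, -1.0]]
force: [1.0, -0.3, 3.2]
opening: 0.424
grasp_force: 30.0
```

>>> move_arm([
  {"xyz":[0,0,-3],"roll":0,"grip":35},
  {"xyz":[0,0,-6],"roll":0,"grip":35},
  {"xyz":[0,0,-10],"roll":0,"grip":35},
])

```text
time_s: 6.38
position: [0.4817, 0.1105, 0.0993]
tcp_rot: [[-0.195, 0.981, -0.001], [0.981, 0.195, 0.0], [0.0, -0.001, -1.0]]
force: [1.8, -0.4, -2.0]
opening: 0.424
grasp_force: 30.0
```

>>> move_arm([
  {"xyz":[0,0,-15],"roll":0,"grip":35},
  {"xyz":[0,0,-20],"roll":0,"grip":35},
  {"xyz":[0,0,-25],"roll":0,"grip":35},
  {"xyz":[0,0,-25],"roll":0,"grip":35},
  {"xyz":[0,0,0],"roll":0,"grip":35},
])

```text
time_s: 6.8
position: [0.4835, 0.1107, 0.1891]
tcp_rot: [[-0.196, 0.981, 0.007], [0.981, 0.196, 0.0], [-0.001, 0.007, -1.0]]
force: [0.2, -0.3, -0.5]
opening: 0.427
grasp_force: 30.0
```

```bash
python3 - <<'E'
from h import *
s=bot.read_state();print(s["position"],s["force"],s["opening"],s["grasp_force"])
for n in("top","side"):
    a,d=bot.capture(n);P=cloud(n,d);cv2.imwrite(f"pics/{n}1.png",a[:,:,::-1])
    hsv=cv2.cvtColor(a,cv2.COLOR_RGB2HSV)
    m=(hsv[...,1]>110)&(hsv[...,0]>12)&(hsv[...,0]<30)&(np.hypot(P[...,0]-.482,P[...,1]-.11)<.03)&(P[...,2]>.1)&(P[...,2]<.19)
    q=P[m]; print(n,len(q),q.min(0).round(4) if len(q) else'',q.max(0).round(4) if len(q) else'')
    k=np.hypot(P[...,0]-.482,P[...,1]-.11)<.012
    print(n,"left post pts",P[k&(P[...,2]<.13)].max(0) if (k&(P[...,2]<.13)).any() else None)
E
```

```text
[0.48347508 0.11074388 0.18914446] [ 0.22666102 -0.34635071 -0.46443793] 0.42667494930079547 29.999266415834427
top 0  
top left post pts None
side 40 [0.4632 0.0913 0.1831] [0.4967 0.1216 0.19  ]
side left post pts [0.48653836 0.11973009 0.11576286]
```

>>> move_arm([
  {"xyz":[-20,0,0],"roll":0,"grip":35},
  {"xyz":[-34,0,0],"roll":0,"grip":35},
  {"xyz":[-34,0,0],"roll":0,"grip":35},
  {"xyz":[-34,0,0],"roll":0,"grip":35},
  {"xyz":[-34,0,0],"roll":0,"grip":35},
])

```text
time_s: 7.32
position: [0.5105, -0.0433, 0.183]
tcp_rot: [[-0.196, 0.981, -0.005], [0.981, 0.196, 0.002], [0.002, -0.004, -1.0]]
force: [-0.2, 0.0, -1.3]
opening: 0.422
grasp_force: 30.0
```

>>> move_arm([
  {"xyz":[-34,0,0],"roll":0,"grip":35},
  {"xyz":[-34,0,0],"roll":0,"grip":35},
  {"xyz":[-34,0,0],"roll":0,"grip":35},
  {"xyz":[-34,0,0],"roll":0,"grip":35},
  {"xyz":[-30,0,0],"roll":0,"grip":35},
])

```text
time_s: 7.73
position: [0.5434, -0.2066, 0.1826]
tcp_rot: [[-0.195, 0.981, -0.004], [0.981, 0.195, 0.002], [0.003, -0.004, -1.0]]
force: [0.7, 0.3, -1.3]
opening: 0.421
grasp_force: 30.0
```

>>> move_arm([
  {"xyz":[-17,0,15],"roll":0,"grip":35},
  {"xyz":[0,0,10],"roll":0,"grip":35},
  {"xyz":[0,0,0],"roll":0,"grip":35},
  {"xyz":[0,0,0],"roll":0,"grip":35},
])

```text
time_s: 8.07
position: [0.5459, -0.2199, 0.1574]
tcp_rot: [[-0.196, 0.981, -0.006], [0.981, 0.196, 0.004], [0.005, -0.005, -1.0]]
force: [-1.1, 0.8, -0.8]
opening: 0.425
grasp_force: 30.0
```

```bash
cat > look.py <<'E'
from h import *
import sys
s=bot.read_state();p=s["position"];print(p,s["force"],s["opening"])
for n in("top","side"):
    a,d=bot.capture(n);P=cloud(n,d);cv2.imwrite(f"pics/{n}2.png",a[:,:,::-1])
    hsv=cv2.cvtColor(a,cv2.COLOR_RGB2HSV)
    m=(hsv[...,1]>110)&(hsv[...,0]>12)&(hsv[...,0]<30)&(np.hypot(P[...,0]-.548,P[...,1]+.221)<.035)
    for lo,hi in((.08,.125),(.13,.19)):
        q=P[m&(P[...,2]>lo)&(P[...,2]<hi)]; print(n,lo,len(q),q.min(0).round(4) if len(q) else'',q.max(0).round(4) if len(q) else'')
a=cv2.imread("pics/side2.png");u,v=px("side",p).astype(int)
b=cv2.imread("pics/top2.png");u2,v2=px("top",p).astype(int)
f=lambda i,u,v:cv2.resize(i[v-50:v+50,u-40:u+40],(400,500),interpolation=2)
cv2.imwrite(f"pics/{sys.argv[1]}.png",cv2.hconcat([f(a,u,v),f(b,u2,v2)]));print(u-40,v-50,u2-40,v2-50)
E
python3 look.py r1
```

```text
[ 0.54593459 -0.21993103  0.15741996] [-1.14246246  0.77734614 -0.76915058] 0.42490939110488535
top 0.08 0  
top 0.13 0  
side 0.08 165 [ 0.5279 -0.2388  0.0986] [ 0.5641 -0.2028  0.1121]
side 0.13 155 [ 0.5281 -0.238   0.1529] [ 0.567  -0.2054  0.1886]
304 153 289 94
```

View pics/r1.png

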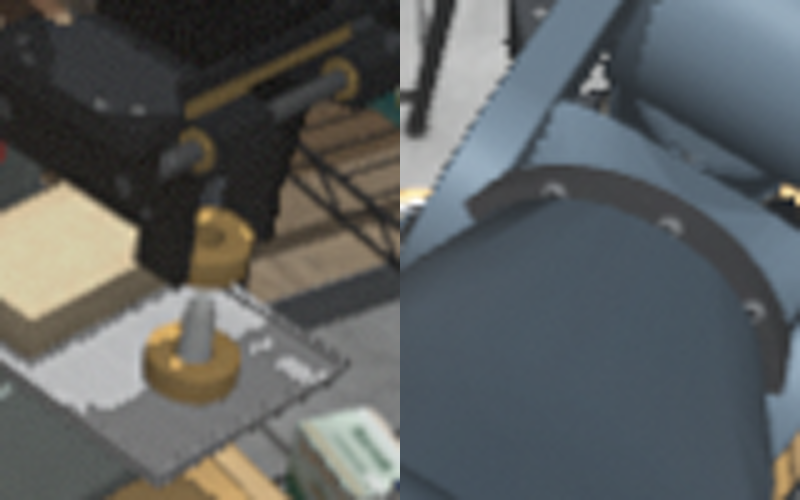

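```bash
cat > cmp.py <<'E'
from h import *
p=np.array(bot.read_state()["position"]);K,R,t=cam("side")
a,d=bot.capture("side");P=cloud("side",d);hsv=cv2.cvtColor(a,cv2.COLOR_RGB2HSV)
m=(hsv[...,1]>100)&(hsv[...,0]>10)&(hsv[...,0]<30)&(np.hypot(P[...,0]-.548,P[...,1]+.221)<.035)
def sil(x,y,z0):
    th=np.linspace(0,2*np.pi,72);Q=np.array([[x+.019*np.cos(k),y+.019*np.sin(k),z] for k in th for z in(z0,z0+.014)])
    q=(R@Q.T).T+t;q=(K@q.T).T;q=q[:,:2]/q[:,2:];im=np.zeros((384*8,512*8),np.uint8)
    h=cv2.convexHull(((q+.5)*8).astype(np.int32));cv2.fillConvexPoly(im,h,1);return cv2.resize(im.astype(np.float32),(512,384),interpolation=cv2.INTER_AREA)>.5
r=R[0,:2]/np.linalg.norm(R[0,:2])
for nm,lo,hi,z0 in(("low",.085,.118,.095),("held",p[2]-.012,p[2]+.016,p[2]-.0056)):
    o=m&(P[...,2]>lo)&(P[...,2]<hi);k,lab,st,_=cv2.connectedComponentsWithStats(o.astype(np.uint8));o=lab==1+st[1:,4].argmax()
    res=[]
    for dx in np.arange(-.006,.0061,.001):
        for dy in np.arange(-.006,.0061,.001):
            s=sil(.547+dx,-.221+dy,z0)
            hidden=(~o)&(d>0)&((P-(-R.T@t)) @ R[2] < np.median(d[o])-.012)   # nearer things (fingers) may hide it
            dark=hsv[...,2]<70
            hole=(hsv[...,1]<=100)&(hsv[...,2]>=70)&0
            e=(o&~s).sum()+(s&~o&~dark).sum(); res.append((e,.547+dx,-.221+dy))
    res.sort();b=res[0][0];g=np.array([x for x in res if x[0]<=b+2]);print(nm,o.sum(),b,len(g),g.mean(0).round(4),g.std(0).round(4))
print("tcp",p,"right dir",r)
E
python3 cmp.py
```

```text
low 171 122 7 [122.7143   0.5499  -0.2169] [0.6999 0.0018 0.0017]
held 164 13 3 [14.     0.548 -0.215] [8.165e-01 8.000e-04 0.000e+00]
tcp [ 0.54735865 -0.22020122  0.15912996] right dir [ 0.88679402 -0.46216487]
```

>>> move_arm([
  {"xyz":[-2,1,7],"roll":0,"grip":35},
  {"xyz":[0,0,7],"roll":0,"grip":35},
  {"xyz":[0,0,0],"roll":0,"grip":35},
  {"xyz":[0,0,0],"roll":0,"grip":35},
  {"xyz":[0,0,0],"roll":0,"grip":35},
])

```text
time_s: 8.63
position: [0.5495, -0.2235, 0.1454]
tcp_rot: [[-0.196, 0.981, -0.0], [0.981, 0.196, 0.0], [0.0, -0.0, -1.0]]
force: [0.2, 0.6, -1.3]
opening: 0.427
grasp_force: 30.0
```

```bash
python3 - <<'E'
from h import *
p=np.array(bot.read_state()["position"]);print(p,bot.read_state()["force"])
a,d=bot.capture("side")
# draw projected axes: right post from z .109 to .165, and rings for held collar at tcp
im=cv2.resize(a[:,:,::-1],None,fx=8,fy=8,interpolation=cv2.INTER_CUBIC)
u,v=(px("side",p)).astype(int);cv2.imwrite("pics/r2.png",im[(v-20)*8:(v+50)*8,(u-40)*8:(u+40)*8]);print(u-40,v-20)
for z in(.075+.02,.109,.135,.1395,.1535):print(z,((px("side",(p[0],p[1],z))-(u-40,v-20)+.5)*8).round(1))
E
```

```text
[ 0.5494542  -0.2235334   0.14544575] [ 0.1621068   0.55153708 -1.30961899]
306 188
0.095 [302.1 333.5]
0.109 [309.3 289.6]
0.135 [323.1 206.1]
0.1395 [325.6 191.3]
0.1535 [333.3 144.9]
```

View pics/r2.png

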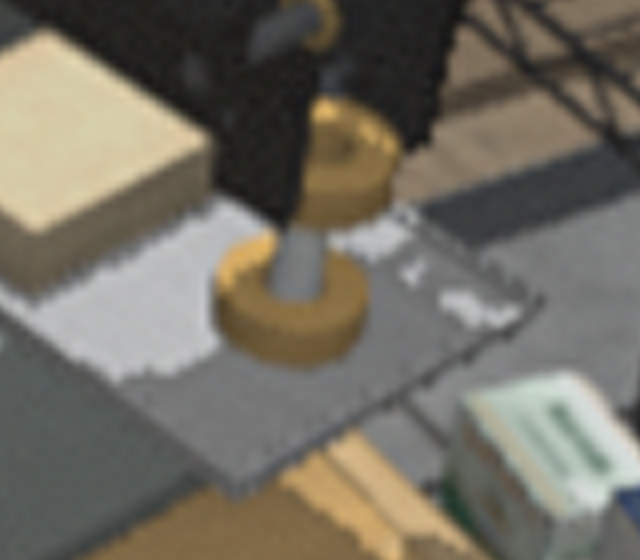

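>>> move_arm([
  {"xyz":[1.8,-0.7,2],"roll":0,"grip":35},
  {"xyz":[0,0,2],"roll":0,"grip":35},
  {"xyz":[0,0,1.5],"roll":0,"grip":35},
  {"xyz":[0,0,0],"roll":0,"grip":35},
])

```text
time_s: 9.02
position: [0.5482, -0.2219, 0.1397]
tcp_rot: [[-0.196, 0.981, -0.001], [0.981, 0.196, 0.0], [0.001, -0.001, -1.0]]
force: [-0.0, -0.1, -1.2]
opening: 0.425
grasp_force: 30.0
```

>>> move_arm([
  {"xyz":[0,0,1.5],"roll":0,"grip":35},
  {"xyz":[0,0,1.5],"roll":0,"grip":35},
  {"xyz":[0,0,0],"roll":0,"grip":35},
])

```text
time_s: 9.27
position: [0.5483, -0.222, 0.1367]
tcp_rot: [[-0.196, 0.981, -0.0], [0.981, 0.196, 0.0], [0.0, -0.0, -1.0]]
force: [-0.7, 0.7, -1.7]
opening: 0.426
grasp_force: 30.0
```

>>> move_arm([
  {"xyz":[0,0,1.5],"roll":0,"grip":35},
  {"xyz":[0,0,1.5],"roll":0,"grip":35},
  {"xyz":[0,0,0],"roll":0,"grip":35},
])

```text
time_s: 9.52
position: [0.5483, -0.222, 0.1337]
tcp_rot: [[-0.196, 0.981, -0.0], [0.981, 0.196, 0.0], [0.0, -0.0, -1.0]]
force: [-1.0, 0.5, -1.3]
opening: 0.423
grasp_force: 30.0
```

>>> move_arm([
  {"xyz":[0,0,1.5],"roll":0,"grip":35},
  {"xyz":[0,0,1.5],"roll":0,"grip":35},
  {"xyz":[0,0,0],"roll":0,"grip":35},
])

```text
time_s: 9.77
position: [0.5483, -0.222, 0.1307]
tcp_rot: [[-0.196, 0.981, -0.0], [0.981, 0.196, 0.0], [0.0, -0.0, -1.0]]
force: [-0.6, 0.4, -1.7]
opening: 0.425
grasp_force: 30.0
```

>>> move_arm([
  {"xyz":[0,0,1.5],"roll":0,"grip":35},
  {"xyz":[0,0,1.5],"roll":0,"grip":35},
  {"xyz":[0,0,0],"roll":0,"grip":35},
])

```text
time_s: 10.02
position: [0.5483, -0.222, 0.1277]
tcp_rot: [[-0.196, 0.981, -0.0], [0.981, 0.196, 0.0], [0.0, -0.0, -1.0]]
force: [-0.7, 1.1, -0.8]
opening: 0.425
grasp_force: 30.0
```

```bash
python3 - <<'E'
from h import *
s=bot.read_state();p=np.array(s["position"]);print(p,s["force"],s["moment"])
a,d=bot.capture("side");P=cloud("side",d)
m=(np.abs(P[...,0]-.55)<.04)&(np.abs(P[...,1]+.13)<.03)&(P[...,2]>.08)&(P[...,2]<.14);print("block top z",np.percentile(P[m][:,2],90))
im=cv2.resize(a[:,:,::-1],None,fx=8,fy=8,interpolation=cv2.INTER_CUBIC)
u,v=306,188;cv2.imwrite("pics/r3.png",im[v*8:(v+60)*8,u*8:(u+75)*8])
E
```

```text
[ 0.54828273 -0.22196958  0.12772693] [-0.66254458  1.05063372 -0.8233643 ] [-0.11764744  0.05527765  0.01476357]
block top z 0.11773069198674421
```

View pics/r3.png

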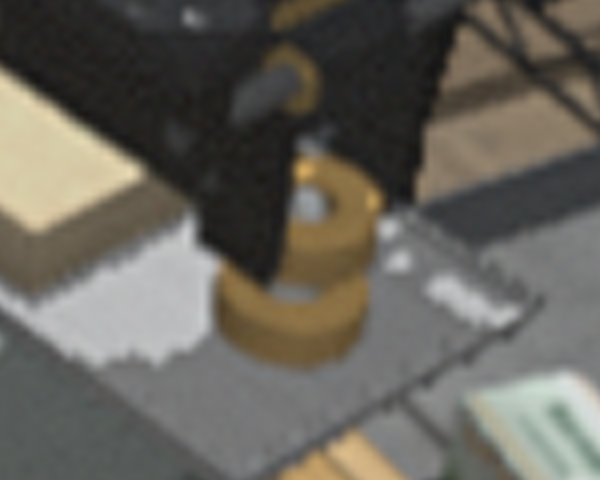

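The post shows inside the held collar's bore (crop px ~(310,205)), so it's threaded. I'll lower it further, then open.

>>> move_arm([
  {"xyz":[0,0,2],"roll":0,"grip":35},
  {"xyz":[0,0,2],"roll":0,"grip":35},
  {"xyz":[0,0,0],"roll":0,"grip":35},
])

```text
time_s: 10.32
position: [0.5482, -0.2219, 0.1236]
tcp_rot: [[-0.196, 0.981, -0.001], [0.981, 0.196, 0.0], [0.001, -0.001, -1.0]]
force: [0.4, 0.9, -1.2]
opening: 0.425
grasp_force: 30.0
```

>>> move_arm([
  {"xyz":[0,0,2],"roll":0,"grip":35},
  {"xyz":[0,0,2],"roll":0,"grip":35},
  {"xyz":[0,0,0],"roll":0,"grip":35},
])

```text
time_s: 10.57
position: [0.5482, -0.2219, 0.1196]
tcp_rot: [[-0.196, 0.981, -0.001], [0.981, 0.196, 0.0], [0.001, -0.001, -1.0]]
force: [-1.3, 0.6, -0.7]
opening: 0.422
grasp_force: 30.0
```

>>> move_arm([
  {"xyz":[0,0,1.5],"roll":0,"grip":35},
  {"xyz":[0,0,1],"roll":0,"grip":35},
  {"xyz":[0,0,0],"roll":0,"grip":35},
])

```text
time_s: 10.82
position: [0.5483, -0.222, 0.1173]
tcp_rot: [[-0.196, 0.981, -0.0], [0.981, 0.196, 0.0], [0.0, -0.0, -1.0]]
force: [0.9, 0.2, -1.6]
opening: 0.425
grasp_force: 30.0
```

>>> move_arm([
  {"xyz":[0,0,0],"roll":0,"grip":46},
  {"xyz":[0,0,0],"roll":0,"grip":52},
  {"xyz":[0,0,0],"roll":0,"grip":60},
  {"xyz":[0,0,0],"roll":0,"grip":60},
])

```text
time_s: 11.15
position: [0.5487, -0.2222, 0.1178]
tcp_rot: [[-0.196, 0.981, 0.001], [0.981, 0.196, -0.0], [-0.0, 0.0, -1.0]]
force: [-0.5, 0.6, 0.7]
opening: 0.568
grasp_force: 0.0
```

>>> move_arm([
  {"xyz":[0,0,-10],"roll":0,"grip":60},
  {"xyz":[0,0,-20],"roll":0,"grip":60},
  {"xyz":[0,0,-35],"roll":0,"grip":60},
  {"xyz":[0,0,-35],"roll":0,"grip":60},
  {"xyz":[0,0,0],"roll":0,"grip":60},
])

```text
time_s: 11.57
position: [0.5526, -0.2245, 0.2256]
tcp_rot: [[-0.196, 0.981, 0.013], [0.981, 0.196, -0.008], [-0.011, 0.011, -1.0]]
force: [0.3, -0.2, -0.7]
opening: 0.597
grasp_force: 0.0
```

```bash
cat > st.py <<'E'
from h import *
s=bot.read_state();print(s["time_s"],s["position"],s["force"])
a,d=bot.capture("side");P=cloud("side",d);hsv=cv2.cvtColor(a,cv2.COLOR_RGB2HSV)
yd=np.array([-.1965,.9805]);xd=np.array([.9805,.1965]);c=np.array([.5149,-.0557])
B=(P[...,:2]-c)@yd;A=(P[...,:2]-c)@xd;Z=P[...,2]
def zz(m,q=50):return np.percentile(Z[m],q).round(4) if m.sum()>5 else None,int(m.sum())
print("block top",zz((abs(B+.095)<.022)&(abs(A)<.035)&(Z>.09)&(Z<.14)))
print("pan R floor",zz((B<-.13)&(B>-.2)&(A<-.025)&(A>-.048)&(Z>.06)&(Z<.115)))
print("pan L floor",zz((B>.06)&(B<.2)&(A<-.025)&(A>-.048)&(Z>.06)&(Z<.115)))
m=(hsv[...,1]>100)&(hsv[...,0]>10)&(hsv[...,0]<30)&(np.hypot(B+.17,A)<.025)&(Z>.08)&(Z<.18)
print("collars z pct",np.percentile(Z[m],[5,50,95]).round(4) if m.sum() else None, m.sum())
r=((hsv[...,0]<8)|(hsv[...,0]>172))&(hsv[...,1]>130)&(abs(A+.09)<.025)&(abs(B)<.09)&(Z>.08)&(Z<.14)
if r.sum(): print("fin",r.sum(),"B",B[r].min().round(4),B[r].max().round(4),"A",A[r].min().round(4),A[r].max().round(4),"ztop",Z[r].max().round(4))
E
cat > shot.py <<'E'
from h import *
import sys
a,d=bot.capture("side");cv2.imwrite(f"pics/{sys.argv[1]}.png",cv2.resize(a[130:270,200:380,::-1],None,fx=4,fy=4,interpolation=2))
E
python3 st.py;python3 shot.py s1
```

```text
11.5667 [ 0.55263053 -0.22450565  0.22561842] [ 0.33856554 -0.21860561 -0.68998007]
block top (np.float64(0.1168), 438)
pan R floor (np.float64(0.0948), 268)
pan L floor (np.float64(0.0756), 456)
collars z pct [0.1019 0.1198 0.1239] 269
fin 151 B -0.003 0.0152 A -0.1016 -0.0806 ztop 0.1175
```

View pics/s1.png

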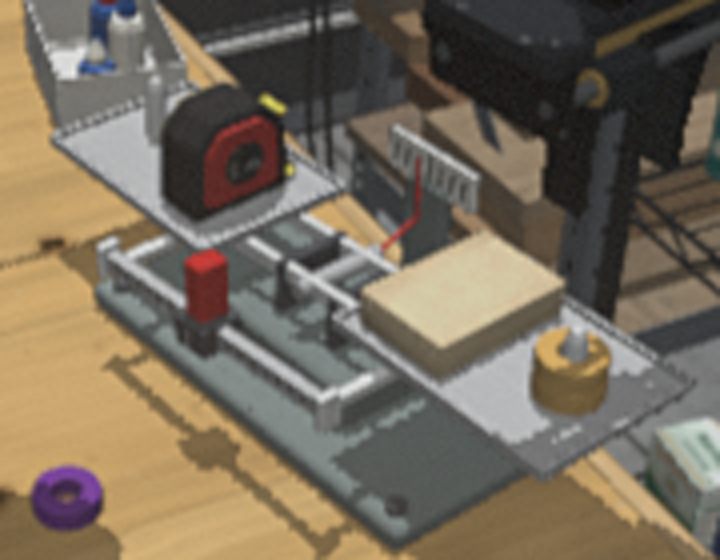

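>>> move_arm([
  {"xyz":[24,-11,0],"roll":0,"grip":0},
  {"xyz":[36,-16,0],"roll":0,"grip":0},
  {"xyz":[36,-16,0],"roll":0,"grip":0},
  {"xyz":[36,-16,0],"roll":0,"grip":0},
  {"xyz":[36,-16,0],"roll":0,"grip":0},
])

```text
time_s: 12.08
position: [0.4395, -0.0703, 0.2163]
tcp_rot: [[-0.195, 0.981, -0.003], [0.981, 0.195, 0.002], [0.002, -0.003, -1.0]]
force: [0.0, 0.1, 0.5]
opening: 0.306
grasp_force: 0.0
```

>>> move_arm([
  {"xyz":[36,-16,0],"roll":0,"grip":0},
  {"xyz":[0,0,0],"roll":0,"grip":0},
  {"xyz":[0,0,0],"roll":0,"grip":0},
  {"xyz":[0,0,0],"roll":0,"grip":0},
])

```text
time_s: 12.42
position: [0.4195, -0.0399, 0.2173]
tcp_rot: [[-0.196, 0.981, 0.0], [0.981, 0.196, -0.0], [-0.0, 0.0, -1.0]]
force: [0.3, -0.6, 0.4]
opening: 0.039
grasp_force: 0.0
```

```bash
python3 - <<'E'
from h import *
s=bot.read_state();p=np.array(s["position"]);c=np.array([.5149,-.0557]);print(p,"B",(p[:2]-c)@[-.1965,.9805],"A",(p[:2]-c)@[.9805,.1965],s["opening"],s["force"])
E
```

```text
[ 0.41954369 -0.03992746  0.21728886] B 0.034202489980738264 A -0.09039755391632635 0.03944276919512698 [ 0.33292998 -0.62499315  0.40457016]
```

>>> move_arm([
  {"xyz":[0,0,30],"roll":0,"grip":0},
  {"xyz":[0,0,35],"roll":0,"grip":0},
  {"xyz":[0,0,30],"roll":0,"grip":0},
  {"xyz":[0,0,17],"roll":0,"grip":0},
  {"xyz":[0,0,6],"roll":0,"grip":0},
])

```text
time_s: 12.83
position: [0.4189, -0.0407, 0.0967]
tcp_rot: [[-0.194, 0.981, -0.005], [0.981, 0.194, 0.002], [0.002, -0.004, -1.0]]
force: [0.5, -1.2, -0.1]
opening: 0.003
grasp_force: 0.0
```

>>> move_arm([
  {"xyz":[-3,0,0],"roll":0,"grip":0},
  {"xyz":[-3,0,0],"roll":0,"grip":0},
  {"xyz":[-2,0,0],"roll":0,"grip":0},
  {"xyz":[-2,0,0],"roll":0,"grip":0},
  {"xyz":[-2,0,0],"roll":0,"grip":0},
])

```text
time_s: 13.25
position: [0.4225, -0.0519, 0.1005]
tcp_rot: [[-0.195, 0.981, 0.002], [0.981, 0.195, -0.0], [-0.001, 0.002, -1.0]]
force: [0.3, 2.3, 1.8]
opening: 0.006
grasp_force: 1.4
```

>>> move_arm([
  {"xyz":[-2,0,0],"roll":0,"grip":0},
  {"xyz":[-2,0,0],"roll":0,"grip":0},
  {"xyz":[-2,0,0],"roll":0,"grip":0},
])

```text
time_s: 13.5
position: [0.423, -0.0576, 0.1]
tcp_rot: [[-0.196, 0.981, 0.001], [0.981, 0.196, -0.0], [-0.0, 0.001, -1.0]]
force: [0.3, 2.4, 1.3]
opening: 0.008
grasp_force: 1.3
```

>>> move_arm([
  {"xyz":[-3,0,0],"roll":0,"grip":0},
  {"xyz":[-3,0,0],"roll":0,"grip":0},
  {"xyz":[-3,0,0],"roll":0,"grip":0},
  {"xyz":[-3,0,0],"roll":0,"grip":0},
  {"xyz":[-3,0,0],"roll":0,"grip":0},
])

```text
time_s: 13.92
position: [0.4257, -0.0725, 0.0994]
tcp_rot: [[-0.196, 0.981, -0.0], [0.981, 0.196, 0.0], [0.0, -0.0, -1.0]]
force: [1.0, 3.1, -0.3]
opening: 0.005
grasp_force: 1.3
```

>>> move_arm([
  {"xyz":[6,0,0],"roll":0,"grip":0},
  {"xyz":[0,0,0],"roll":0,"grip":0},
  {"xyz":[0,0,0],"roll":0,"grip":0},
  {"xyz":[0,0,0],"roll":0,"grip":0},
  {"xyz":[0,0,0],"roll":0,"grip":0},
])

```text
time_s: 14.33
position: [0.4247, -0.0664, 0.0996]
tcp_rot: [[-0.196, 0.981, 0.0], [0.981, 0.196, -0.0], [-0.0, 0.0, -1.0]]
force: [0.3, -0.2, 0.6]
opening: 0.004
grasp_force: 0.0
```

>>> move_arm([
  {"xyz":[0,0,0],"roll":0,"grip":0},
  {"xyz":[0,0,0],"roll":0,"grip":0},
  {"xyz":[0,0,0],"roll":0,"grip":0},
  {"xyz":[0,0,0],"roll":0,"grip":0},
  {"xyz":[0,0,0],"roll":0,"grip":0},
])

```text
time_s: 14.75
position: [0.4246, -0.0663, 0.0996]
tcp_rot: [[-0.196, 0.981, 0.0], [0.981, 0.196, -0.0], [-0.0, 0.0, -1.0]]
force: [-0.1, 0.1, 0.4]
opening: 0.004
grasp_force: 0.0
```

```bash
python3 st.py
```

```text
14.75 [ 0.42460988 -0.06634775  0.09955592] [-0.10056797  0.06068188  0.44594451]
block top (np.float64(0.1169), 429)
pan R floor (np.float64(0.0948), 266)
pan L floor (np.float64(0.0743), 15)
collars z pct [0.1013 0.12   0.1238] 273
fin 164 B -0.024 -0.0011 A -0.1016 -0.082 ztop 0.1186
```

>>> move_arm([
  {"xyz":[-3,0,0],"roll":0,"grip":0},
  {"xyz":[-3,0,0],"roll":0,"grip":0},
  {"xyz":[-3,0,0],"roll":0,"grip":0},
  {"xyz":[-3,0,0],"roll":0,"grip":0},
  {"xyz":[-4,0,0],"roll":0,"grip":0},
])

```text
time_s: 15.22
position: [0.427, -0.0818, 0.0993]
tcp_rot: [[-0.196, 0.981, -0.002], [0.981, 0.196, 0.001], [0.001, -0.001, -1.0]]
force: [0.2, 3.0, -1.5]
opening: 0.004
grasp_force: 1.4
```

>>> move_arm([
  {"xyz":[6,0,0],"roll":0,"grip":0},
  {"xyz":[0,0,0],"roll":0,"grip":0},
  {"xyz":[0,0,0],"roll":0,"grip":0},
  {"xyz":[0,0,0],"roll":0,"grip":0},
  {"xyz":[0,0,0],"roll":0,"grip":0},
])

```text
time_s: 15.63
position: [0.4268, -0.0763, 0.0997]
tcp_rot: [[-0.196, 0.981, 0.001], [0.981, 0.196, -0.001], [-0.001, 0.001, -1.0]]
force: [0.5, -0.2, 0.4]
opening: 0.005
grasp_force: 0.0
```

>>> move_arm([
  {"xyz":[0,0,0],"roll":0,"grip":0},
  {"xyz":[0,0,0],"roll":0,"grip":0},
  {"xyz":[0,0,0],"roll":0,"grip":0},
  {"xyz":[0,0,0],"roll":0,"grip":0},
  {"xyz":[0,0,0],"roll":0,"grip":0},
])

```text
time_s: 16.05
position: [0.4265, -0.0761, 0.0995]
tcp_rot: [[-0.196, 0.981, -0.0], [0.981, 0.196, -0.0], [-0.0, -0.0, -1.0]]
force: [-0.4, 0.3, -0.1]
opening: 0.002
grasp_force: 0.0
```

```bash
python3 st.py
```

```text
16.05 [ 0.426539   -0.07614509  0.09954746] [-0.36952028  0.25079963 -0.08506736]
block top (np.float64(0.1165), 441)
pan R floor (np.float64(0.0946), 273)
pan L floor (np.float64(0.0736), 14)
collars z pct [0.1014 0.1199 0.1239] 270
fin 168 B -0.0331 -0.0092 A -0.102 -0.0798 ztop 0.1194
```

>>> move_arm([
  {"xyz":[-3,0,0],"roll":0,"grip":0},
  {"xyz":[-3,0,0],"roll":0,"grip":0},
  {"xyz":[-3,0,0],"roll":0,"grip":0},
  {"xyz":[-3,0,0],"roll":0,"grip":0},
  {"xyz":[-4,0,0],"roll":0,"grip":0},
])

```text
time_s: 16.52
position: [0.4289, -0.0916, 0.0993]
tcp_rot: [[-0.196, 0.981, -0.002], [0.981, 0.196, 0.001], [0.002, -0.002, -1.0]]
force: [-0.7, 2.7, -2.0]
opening: 0.007
grasp_force: 1.4
```

>>> move_arm([
  {"xyz":[6,0,0],"roll":0,"grip":0},
  {"xyz":[0,0,0],"roll":0,"grip":0},
  {"xyz":[0,0,0],"roll":0,"grip":0},
  {"xyz":[0,0,0],"roll":0,"grip":0},
  {"xyz":[0,0,0],"roll":0,"grip":0},
])

```text
time_s: 16.93
position: [0.4289, -0.0861, 0.0997]
tcp_rot: [[-0.196, 0.981, 0.001], [0.981, 0.196, -0.001], [-0.001, 0.001, -1.0]]
force: [-0.8, 0.9, 0.3]
opening: 0.003
grasp_force: 0.0
```

>>> move_arm([
  {"xyz":[0,0,0],"roll":0,"grip":0},
  {"xyz":[0,0,0],"roll":0,"grip":0},
  {"xyz":[0,0,0],"roll":0,"grip":0},
  {"xyz":[0,0,0],"roll":0,"grip":0},
  {"xyz":[0,0,0],"roll":0,"grip":0},
])

```text
time_s: 17.35
position: [0.4285, -0.086, 0.0996]
tcp_rot: [[-0.196, 0.981, 0.0], [0.981, 0.196, -0.0], [-0.0, 0.0, -1.0]]
force: [-0.1, -0.4, -0.0]
opening: 0.004
grasp_force: 0.0
```

```bash
python3 st.py
```

```text
17.35 [ 0.4285047  -0.08595249  0.09955768] [-0.13123608 -0.36481713 -0.03365693]
block top (np.float64(0.1082), 446)
pan R floor (np.float64(0.0862), 269)
pan L floor (np.float64(0.0831), 41)
collars z pct [0.0921 0.1115 0.115 ] 272
fin 161 B -0.0458 -0.0211 A -0.1027 -0.0812 ztop 0.1182
```

>>> move_arm([
  {"xyz":[-2,0,0],"roll":0,"grip":0},
  {"xyz":[-2,0,0],"roll":0,"grip":0},
  {"xyz":[-2,0,0],"roll":0,"grip":0},
  {"xyz":[-1.5,0,0],"roll":0,"grip":0},
  {"xyz":[0,0,0],"roll":0,"grip":0},
])

```text
time_s: 17.82
position: [0.4296, -0.0934, 0.0994]
tcp_rot: [[-0.196, 0.981, -0.001], [0.981, 0.196, 0.0], [0.0, -0.001, -1.0]]
force: [-0.6, 0.7, -0.2]
opening: 0.006
grasp_force: 0.3
```

>>> move_arm([
  {"xyz":[10,0,0],"roll":0,"grip":0},
  {"xyz":[6,0,0],"roll":0,"grip":0},
  {"xyz":[0,0,0],"roll":0,"grip":0},
  {"xyz":[0,0,0],"roll":0,"grip":0},
  {"xyz":[0,0,0],"roll":0,"grip":0},
])

```text
time_s: 18.23
position: [0.4271, -0.0775, 0.0997]
tcp_rot: [[-0.197, 0.981, 0.001], [0.981, 0.197, -0.001], [-0.001, 0.001, -1.0]]
force: [-0.3, -0.6, -0.0]
opening: 0.007
grasp_force: 0.0
```

>>> move_arm([
  {"xyz":[0,0,0],"roll":0,"grip":0},
  {"xyz":[0,0,0],"roll":0,"grip":0},
  {"xyz":[0,0,0],"roll":0,"grip":0},
  {"xyz":[0,0,0],"roll":0,"grip":0},
  {"xyz":[0,0,0],"roll":0,"grip":0},
])

```text
time_s: 18.65
position: [0.4269, -0.0777, 0.0995]
tcp_rot: [[-0.196, 0.981, 0.0], [0.981, 0.196, -0.0], [-0.0, 0.0, -1.0]]
force: [-0.4, -0.5, 0.2]
opening: 0.007
grasp_force: 0.0
```

>>> move_arm([
  {"xyz":[0,0,0],"roll":0,"grip":0},
  {"xyz":[0,0,0],"roll":0,"grip":0},
  {"xyz":[0,0,0],"roll":0,"grip":0},
  {"xyz":[0,0,0],"roll":0,"grip":0},
  {"xyz":[0,0,0],"roll":0,"grip":0},
])

```text
time_s: 19.07
position: [0.4268, -0.0776, 0.0996]
tcp_rot: [[-0.196, 0.981, 0.0], [0.981, 0.196, -0.0], [-0.0, 0.0, -1.0]]
force: [-0.2, 0.2, -0.4]
opening: 0.005
grasp_force: 0.0
```

```bash
python3 st.py
```

```text
19.0667 [ 0.42683228 -0.07760472  0.09956216] [-0.18745251  0.22594668 -0.39803028]
block top (np.float64(0.1074), 438)
pan R floor (np.float64(0.0855), 265)
pan L floor (np.float64(0.0833), 20)
collars z pct [0.0924 0.1103 0.1145] 271
fin 154 B -0.0462 -0.0309 A -0.1019 -0.081 ztop 0.1174
```

>>> move_arm([
  {"xyz":[0,0,-15],"roll":0,"grip":0},
  {"xyz":[0,0,-35],"roll":0,"grip":0},
  {"xyz":[0,0,-35],"roll":0,"grip":0},
  {"xyz":[0,0,-35],"roll":0,"grip":0},
  {"xyz":[0,0,0],"roll":0,"grip":0},
])

```text
time_s: 19.53
position: [0.4306, -0.0792, 0.2251]
tcp_rot: [[-0.196, 0.981, 0.012], [0.981, 0.196, -0.005], [-0.008, 0.011, -1.0]]
force: [1.4, -0.7, -0.2]
opening: 0.005
grasp_force: 0.0
```

>>> move_arm([
  {"xyz":[0,0,0],"roll":0,"grip":0},
  {"xyz":[0,0,0],"roll":0,"grip":0},
  {"xyz":[0,0,0],"roll":0,"grip":0},
  {"xyz":[0,0,0],"roll":0,"grip":0},
  {"xyz":[0,0,0],"roll":0,"grip":0},
])

```text
time_s: 19.95
position: [0.4261, -0.0773, 0.2183]
tcp_rot: [[-0.196, 0.981, -0.003], [0.981, 0.196, 0.001], [0.002, -0.003, -1.0]]
force: [-0.6, -0.4, -1.0]
opening: 0.002
grasp_force: 0.0
```

```bash
python3 st.py; python3 st.py; python3 shot.py s2
```

```text
19.95 [ 0.42606898 -0.07728538  0.21834534] [-0.55691451 -0.41687939 -1.03658437]
block top (np.float64(0.1075), 445)
pan R floor (np.float64(0.0854), 268)
pan L floor (np.float64(0.084), 407)
collars z pct [0.0918 0.1103 0.1146] 273
fin 151 B -0.0459 -0.0302 A -0.1022 -0.0813 ztop 0.1181
20.0 [ 0.42624137 -0.07736765  0.21848514] [ 0.84195196 -0.02760632  0.80208587]
block top (np.float64(0.1076), 439)
pan R floor (np.float64(0.0856), 269)
pan L floor (np.float64(0.0842), 405)
collars z pct [0.0918 0.1104 0.1146] 270
fin 151 B -0.0464 -0.0312 A -0.1016 -0.0823 ztop 0.1176
```

View pics/s2.png

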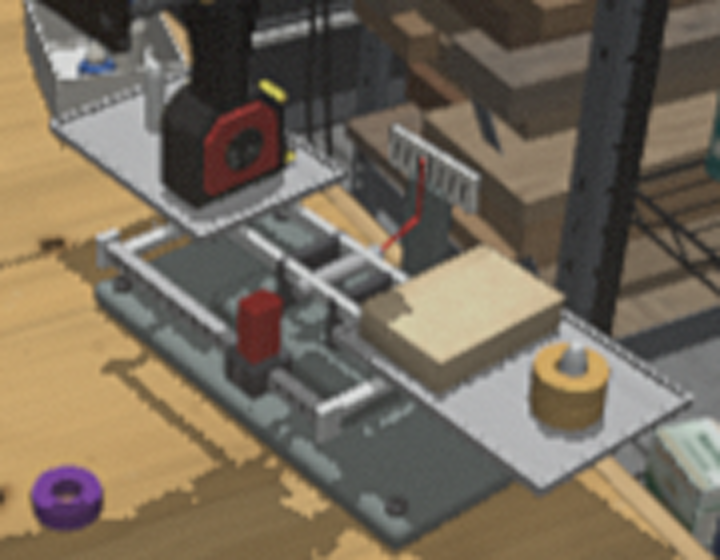

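The beam is steady. The pan floors differ by about 1.4 mm, which is about -0.006 rad. Both collars are on the right post (crop px ~(570,385)), and the tape and block are in place. Handing in.

```bash
python3 -c "
from rig import bot;print(bot.hand_in())"
```

```text
the job is handed in; nothing more can be done
None
```

Job handed in: both collars are stacked on the wood block's (right) post, the poise is set at about -38 mm, and untouched the beam rests at about -0.006 rad by my camera measurement; the judge's verdict was not returned.

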